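Start the tin-closing press from its control boxes

ROBOT

A 6-joint arm with a two-finger parallel gripper is mounted at the origin on the work surface. World frame = base frame: x ahead of the robot, y to its left, z up, the work surface at z = 0. Lengths are in mm, angles in degrees, forces in N, time in s.
With the tool pointing down it reaches from about 300 to 850 mm from the base axis. Payload 4.2 kg.
Tool frame: the origin (TCP) lies at the very end of the fingers, on their centre line; the grasp point (between the pads) lies 19 mm behind it; z points along the fingers, y is the line along which they close (so a half turn about z gives the same grasp; the last joint's range is limited). The gripper opens to 91 mm and grips with 3 to 60 N. Pads are 32 mm wide; open, the fingers measure 118 mm over their backs; the gripper's body (76 mm by 178 mm) begins 60 mm behind the grasp point.
Start: joints at [-69.729, 18.312, 89.639, -0, 72.044, -1.146], TCP at [209.97, -535.313, 179.876] pointing down, gripper open.
Joint ranges: [-177.97, 177.97], [-48.28, 115.42], [12.27, 149.76], [-77.06, 257.06], [2.81, 150.46], [-146.56, 146.56]. Speed limits (degrees/s): [147.25, 147.25, 180, 180, 180, 180].

INTERFACE

Orientations are given as [roll, pitch, yaw] about the fixed x, y, z axes, in that order (R = Rz(yaw) Ry(pitch) Rx(roll)).
In Python, from workcell import * gives the robot as it stands.
- The arm moves only by the tool move_arm, never from a script. Its argument "motion" is a list of rows, each a list of 3 entries, a list of its own where there are three numbers: the finger opening in mm, from 0 to 91.2, then the shift along the world's x, y, z in units of 25 mm (1.0 is 25 mm), then the turn, a rotation vector about the world's x, y, z in units of 4 degrees (1.0 is 4 degrees). In form: [[grip, [x, y, z], [ax, ay, az]], ...]. A call has 1 to 20 rows; each row shifts and turns the commanded pose from where the row before left it; what a row does not reach is not made up. A row lasts 1/12 s, in which the tool goes at most 41.7 mm and 7.16 degrees, less where a joint would pass 70% of its speed; a pose out of reach is approached as far as the arm can. A call with a number of a shift or a turn outside -1 to 1 is refused whole. A call with a gripper value outside its range is refused whole. The fingers move at their own pace and stop on an object; "grip_force" is the grip in N (left out, the last holds). Time passes only in rows, so rows that do not move let the fingers close. It gives the time, the measured TCP pose, the force, the opening and the grip force at its end, in the units of the state.
- state(): the state, without advancing time (a new reading comes with each control period).
- grab_frame(name): name is "side" or "top"; returns the picture (400x640x3 uint8, blue, green, red); there is no depth.
- camera_info(name): a dict with "fx", "fy", "cx", "cy" (pixels), "rvec" (rotation vector, rad) and "tvec" (3), from world to camera coordinates, as OpenCV has them. Camera axes: x right, y down, z forward; pixel columns grow to the right and rows downward; lengths in mm; the calibration is good to about 2 mm. A picture is of the moment at which its call begins. camera_info takes no time and is no camera call.
- job_done(): hands the job in; it is judged then, once.
The state is a dict: "time_s": time; "qpos": joint angles; "qvel": joint speeds; "effort": joint torques, N m; "ee_pos": TCP position; "ee_rot": TCP orientation; "force": force on the tool from outside, world axes, zero at the start; "torque": the same for the moment, N m; "gripper_width": finger opening in mm; "gripper_force": force on a finger pad.
Only numpy, scipy, OpenCV 4.12 (cv2) and the standard library are available. Lean on these libraries where they do the work, as an engineer would, in place of code of your own. Each camera call takes 0.05 s, during which the arm holds its last target. There are 200 camera calls.

TASK

Start the candle workshop's tin-closing press with your closed fingertips: first tip the rocker switch right over by pressing down its raised half, then push the round mushroom plunger fully in, and last press the long bar key fully down and keep it down: the program finishes while still holding the bar down. Do not push the plunger before the rocker is over, nor the bar before both, and leave the small square key unpressed. Nothing is to be picked up: leave the tins and other loose things standing where they are.

Things in the scene. Friction and masses are not known exactly. Their poses are not given: they have to be found in the camera images.
- rocker_raised (a point): Point on top of the rocker's raised half, 22 mm out from the pivot, 61 mm above the table, sinking 10 mm as it is pressed level. The rocker is a white plastic V-shaped paddle (the only V-shaped top), 36 mm wide, halves 32 mm long, on a fixed grey box with a dark top, 80 x 80 x 45 mm. At the start one half is level, the other stands up 29 degrees. Axes at the start: x level, from pivot towards the raised half; y the pivot.
- rocker (a joint): Rocker angle: 0 at the start (off), 0.50 rad fully tipped over (on: the once raised half is level). About 2 to 5 N pressed down at the raised half tips it; it has no spring and stays where it is left.
- plunger_top (a point): Centre of the flat top of the push-in plunger: a white plastic round mushroom head, 42 mm across and 12 mm tall, on a 20 mm steel stalk, on a grey fixed 80 x 80 mm box 45 mm tall. The top stands 72 to 75 mm above the table at the start and 61 mm when fully in. z is up.
- plunger (a joint): How far the plunger is pushed in: 0 to 3 mm at the start, 14 mm (0.014 m) fully in against a stop. It takes about 5 N, has no spring and stays where it is left.
- bar_top (a point): Centre of the top of the long bar key: a white plastic bar 100 mm long (its y axis) and 28 mm wide, on a grey fixed box 120 x 60 mm and 45 mm tall. Its top stands 55 mm above the table unpressed, 47 mm fully down. z is up.
- bar (a joint): How far the bar key is pressed: 0 at rest, 8 mm (0.008 m) fully down against a stop. A spring resists with 2.4 N at the top to 6 N at the bottom and returns it when let go.
- square_top (a point): Centre of the top of the small square key, to be left alone: white plastic, 28 x 28 mm, on a grey fixed 80 x 80 mm box 45 mm tall; top 55 mm above the table.
- square (a joint): How far the small square key is pressed: 0 at rest, 0.007 m fully down; springs back.
- tin_a: Bystander, loose, standing near the control boxes: brass-coloured finished candle tin, 68 mm across, 80 mm tall with a wooden wick chip standing to 98 mm; origin under its centre
- tin_b: Bystander, loose, standing near the control boxes: steel candle tin, 68 mm across, 80 mm tall, wick chip to 98 mm; origin under its centre
- tin_c: Bystander, loose, standing near the control boxes: steel candle tin, 68 mm across, 70 mm tall, wick chip to 88 mm; origin under its centre
- tin_d: Bystander, loose, standing near the control boxes: brass-coloured candle tin, 74 mm across, 95 mm tall, wick chip to 113 mm; origin under its centre
- jar: Bystander, loose, standing near the control boxes: closed amber jar, 60 mm across, 85 mm tall; origin under its centre
- scraper: Bystander, loose, standing near the control boxes: spatula-shaped scraper lying flat, 180 mm long
- wicks: Bystander, loose, standing near the control boxes: flat bundle of wooden wick strips, 90 x 26 x 22 mm; origin under its centre
Things that resemble listed ones, but are neither listed nor needed, are in the scene too. Leave any blue or purple look-alike of the part that bears bar_top alone.

How it is judged (in metres and radians):
On the way, in this order (a step that is already met when the one before it is completed fails the run):
1. the rocker is tipped right over (value of joint rocker above 0.42 rad), for 0.2 s.
2. the plunger is fully in, the rocker still over (value of joint rocker above 0.42 rad and value of joint plunger above 0.012 m), for 0.2 s.
At the end, for the whole second after the job is handed in: The rocker is over (beyond 0.42 of 0.50 rad), the plunger is in (beyond 12 of 14 mm), the fingers hold the bar key down (beyond 6.5 of 8 mm, with more than 1.5 N), and the square key is up (under 2 mm) (all of step 2 and value of joint bar above 0.0065 m and contact force between the fingers and bar above 1.5 N and value of joint square below 0.002 m); the arm keeps its last pose, push and grip.
It fails at once if the plunger is pushed in (beyond 6 mm) before the rocker is over (value of joint plunger above 0.006 m and value of joint rocker below 0.4 rad).
It fails at once if the bar key is pressed (beyond 3 mm) before the rocker is over and the plunger is in (value of joint bar above 0.003 m and (value of joint rocker below 0.4 rad or value of joint plunger below 0.0115 m)).
It fails at once if the small square key is pressed (beyond 3 mm) (value of joint square above 0.003 m).
It fails at once if a loose bystander is lifted, carried, toppled or shoved (by more than 20 mm) (distance of any of tin_a, tin_b, tin_c, tin_d, jar, scraper, wicks from where it was at the start of the episode above 0.02 m).
It also fails if it takes over 43 s, if anything falls off the work surface, if the arm or the gripper's body presses on something with over 40 N, if the wrist force passes 120 N, or if a joint passes its speed limit or range.

## Working session

There is one attempt and no reset: what is moved stays moved. The work goes in short steps, Python scripts to look and compute and a tool call to move; the robot and the scene stay as the last step left them, time stands still between calls to the robot, and variables do not carry over. Pictures are saved under pics/ and viewed, at most 10 in all, crops included, and the job is handed in when it is done.

Besides the shell and the picture viewer there is one more tool, called after "Emit:" as name(argument=value, ...) on one line, values as JSON. move_arm: Moves the arm, as the interface text tells. Shifts and turns lie within -1 to 1; 1 stands for 25 mm of shift or 4 degrees of turn. Its arguments: {"type":"object","properties":{"motion":{"type":"array","items":{"type":"array"}},"grip_force":{"type":"number"}},"required":["motion"]}

```bash
mkdir -p pics; cat > h.py <<'E'
from workcell import *
import numpy as np, cv2
def cam(n):
    c=camera_info(n); K=np.array([[c['fx'],0,c['cx']],[0,c['fy'],c['cy']],[0,0,1.]])
    return K,cv2.Rodrigues(np.array(c['rvec'],float))[0],np.array(c['tvec'],float).reshape(3)
def ray(n,u,v,z):
    K,R,t=cam(n); d=R.T@np.linalg.inv(K)@[u,v,1]; o=-R.T@t
    return (o+d*(z-o[2])/d[2]).round(1)
def proj(n,p):
    K,R,t=cam(n); q=K@(R@np.array(p,float)+t); return (q[:2]/q[2]).round(1)
E
python3 - <<'E'
from h import *
for n in('top','side'):
    cv2.imwrite(f'pics/{n}0.png',grab_frame(n)); K,R,t=cam(n); print(n,-R.T@t,K[0,0],R[2])
print(state())
E
```

```text
top [ 420.14947334   35.74893269 1248.74180135] 407.6186088122508 [ 0.09233819 -0.01733656 -0.99557677]
side [ 80.39392923 715.13007483 806.20491059] 446.1653489256442 [ 0.40332915 -0.62618114 -0.66725016]
{'time_s': 0.1, 'qpos': array([-6.97301164e+01,  1.83474599e+01,  8.96974448e+01, -1.90944374e-03,
        7.20434362e+01, -1.14602455e+00]), 'qvel': array([-0.05141472, -0.10828989, -0.16776146, -0.03123762,  0.08195036,
       -0.03970808]), 'effort': array([-7.03953701e-04, -4.13332701e+01, -2.32510078e+01,  7.28388224e-02,
        4.22111875e-02, -3.91728361e-05]), 'ee_pos': array([ 209.77326152, -534.84750167,  179.12294073]), 'ee_rot': array([-1.79911640e+02,  4.82958087e-05,  2.14164983e+01]), 'force': array([0.20800477, 0.09567372, 0.31842312]), 'torque': array([-0.04209291, -0.00027916,  0.02357862]), 'gripper_force': 0.0, 'gripper_width': 91.3425070840134}
```

View pics/top0.png

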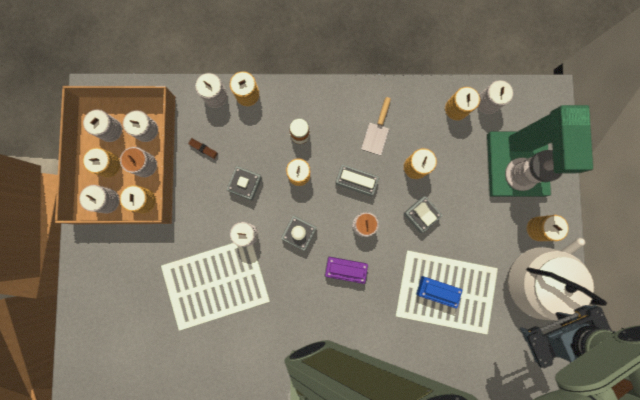

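View pics/side0.png

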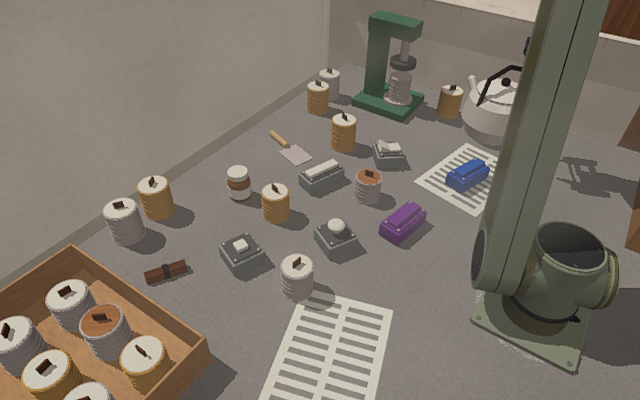

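The top view shows box candidates at (422,215) (rocker: angled white top), (299,233) (round: plunger), (243,184) (small square key) and (357,181) (long white bar). The purple (347,270) and blue (440,292) ones are decoys. I'll confirm with enlarged crops.

```bash
python3 - <<'E'
from h import *
t=cv2.imread('pics/top0.png'); s=cv2.imread('pics/side0.png')
def cr(im,u,v,w=66,h=50,k=6): return cv2.resize(im[v-h//2:v+h//2,u-w//2:u+w//2],None,fx=k,fy=k,interpolation=cv2.INTER_CUBIC)
g=np.vstack([np.hstack([cr(t,422,215),cr(s,389,153)]),np.hstack([cr(t,357,181),cr(t,299,233)])])
cv2.imwrite('pics/crops.png',g)
print('box-centres', ray('top',422,215,50),ray('top',299,233,73),ray('top',357,181,55),ray('top',243,184,55))
print(ray('side',389,148,55),ray('side',336,226,73),ray('side',322,170,55))
# white blobs
hsv=cv2.cvtColor(t,cv2.COLOR_BGR2HSV)
m=((hsv[...,2]>150)&(hsv[...,1]<60)).astype(np.uint8)
for n,(u,v),z in(('rocker',(422,215),52),('plunger',(299,233),73.5),('bar',(357,181),55),('sq',(243,184),55)):
    q=np.zeros_like(m); q[v-22:v+22,u-24:u+24]=m[v-22:v+22,u-24:u+24]
    nn,l,st,ce=cv2.connectedComponentsWithStats(q)
    for i in range(1,nn):
        if st[i,4]<15: continue
        r=cv2.minAreaRect(np.argwhere(l==i)[:,::-1].astype(np.float32)); b=cv2.boxPoints(r)
        print(n,st[i,4],ce[i].round(1),ray('top',*ce[i],z),[ray('top',*p,z)[:2].tolist() for p in b])
E
```

```text
box-centres [ 498.8 -290.1   50. ] [446.7  73.   73. ] [600.1 -98.2  55. ] [591.8 238.4  55. ]
[ 496.3 -283.3   55. ] [443.3  88.   73. ] [597.8 -85.5  55. ]
rocker 283 [425.3 213.5] [ 503.1 -299.5   52. ] [[516.5, -264.0], [540.8, -295.1], [489.6, -334.5], [465.5, -303.3]]
plunger 28 [316.5 216.9] [492.9  22.3  73.5] [[505.5, 36.3], [511.3, 27.6], [481.2, 7.7], [475.4, 16.4]]
plunger 165 [298.  232.2] [448.8  75.9  73.5] [[466.9, 95.9], [466.7, 55.7], [429.4, 55.7], [429.6, 95.9]]
bar 326 [357.7 178.3] [ 608.2 -100.4   55. ] [[610.3, -47.6], [642.7, -58.2], [610.8, -155.4], [578.5, -144.5]]
sq 91 [242.3 181.2] [600.  240.6  55. ] [[592.4, 258.7], [618.0, 248.9], [607.3, 222.4], [581.7, 232.3]]
```

View pics/crops.png

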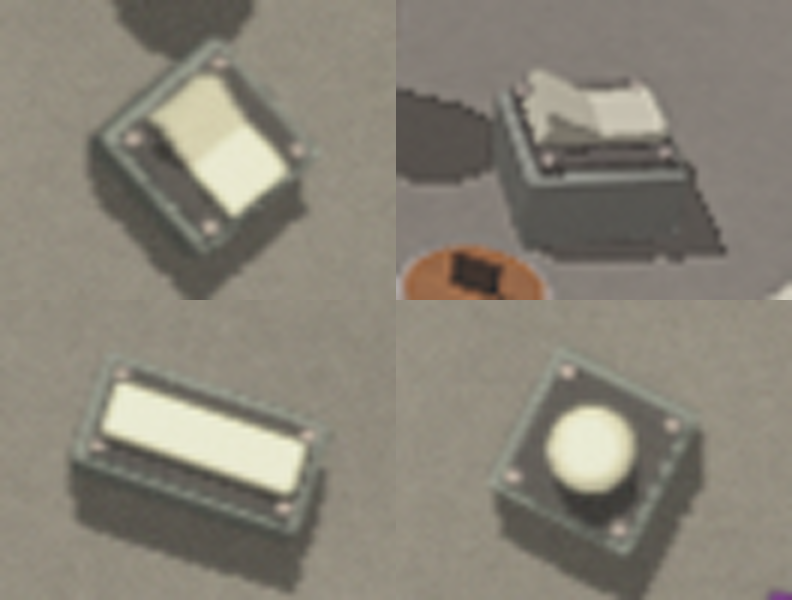

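Confirmed: the rocker (top-left/right crops) is V-shaped, with its raised half towards the upper left in the top view (world +x,+y). The bar is white on grey and the plunger is round. Next I'll cross-check positions with side blobs.

```bash
python3 - <<'E'
from h import *
s=cv2.imread('pics/side0.png'); hsv=cv2.cvtColor(s,cv2.COLOR_BGR2HSV)
m=((hsv[...,2]>150)&(hsv[...,1]<60)).astype(np.uint8)
def tri(a,b):
    P=[np.array([*(cam(n)[0]@np.c_[cam(n)[1],cam(n)[2]])]) for n in('top','side')]
    X=cv2.triangulatePoints(P[0],P[1],np.array(a,float),np.array(b,float)); return (X[:3]/X[3]).ravel().round(1)
top={'rocker':(425.3,213.5),'plunger':(298,232.2),'bar':(357.7,178.3),'sq':(242.3,181.2)}
for n,(u,v),z in(('rocker',(389,147),52),('plunger',(336,226),73.5),('bar',(322,170),55),('sq',(240,245),55)):
    q=np.zeros_like(m); q[v-22:v+22,u-26:u+26]=m[v-22:v+22,u-26:u+26]
    nn,l,st,ce=cv2.connectedComponentsWithStats(q)
    for i in range(1,nn):
        if st[i,4]>25: print(n,st[i],ce[i].round(1),ray('side',*ce[i],z),'tri',tri(top[n],ce[i]))
print('pivot',ray('top',425.5,213.7,51), 'raised edge',ray('top',419.2,206.3,66),'side pivot',ray('side',356+595/6-396/6,128+112/6,51))
p=ray('top',425.5,213.7,51)+np.array([.79*19,.61*19,10]);print('raisedpt',p,proj('top',p),proj('side',p))
E
```

```text
rocker [377 140  24  11 168] [388.5 145.5] [ 505.  -297.7   52. ] tri [ 504.4 -299.1   51.3]
plunger [328 218  17  13 173] [335.6 223.9] [447.5  83.3  73.5] tri [450.2  76.6  66.3]
bar [296 148  17  18 179] [301.5 156. ] [ 680.5 -105.    55. ] tri [631.5 -80.6  88.2]
bar [305 158  33  18 233] [320.9 166.9] [607.9 -94.9  55. ] tri [ 610.  -100.2   50.5]
sq [233 239  15  12 112] [239.8 244.1] [599.3 245.   55. ] tri [601.6 241.9  50.5]
pivot [ 502.6 -300.3   51. ] raised edge [ 523.3 -278.2   66. ] side pivot [ 501.3 -294.9   51. ]
raisedpt [ 517.61 -288.71   61.  ] [422.4 208.4] [383.6 143. ]
```

Emit:
move_arm(motion=[[0, [0, 1, 0], [0, 0, 0]], [0, [0, 1, 0], [0, 0, 0]], [0, [0, 1, 0], [0, 0, 0]], [0, [0, 1, 0], [0, 0, 0]], [0, [0, 1, 0], [0, 0, 0]], [0, [0, 1, 0], [0, 0, 0]], [0, [0, 1, 0], [0, 0, 0]], [0, [0, 1, 0], [0, 0, 0]], [0, [0.2, 0.4, 0], [0, 0, 0]], [0, [1, 0, 0], [0, 0, 0]], [0, [1, 0, 0], [0, 0, 0]], [0, [1, 0, 0], [0, 0, 0]], [0, [1, 0, 0], [0, 0, 0]], [0, [1, 0, 0], [0, 0, 0]], [0, [1, 0, 0], [0, 0, 0]], [0, [1, 0, 0], [0, 0, 0]], [0, [1, 0, 0], [0, 0, 0]], [0, [1, 0, 0], [0, 0, 0]], [0, [0, 0, 0], [0, 0, 0]], [0, [0, 0, 0], [0, 0, 0]]])

```text
time_s: 1.77
ee_pos: [441.0, -325.3, 179.0]
ee_rot: [-180.0, 0.1, 21.5]
force: [-1.3, -0.1, -0.0]
gripper_width: 0.4
gripper_force: 0.0
```

Emit:
move_arm(motion=[[0, [1, 0.5, 0], [0, 0, 1]], [0, [1, 0.5, 0], [0, 0, 1]], [0, [1, 0.5, 0], [0, 0, 1]], [0, [0, 0, -1], [0, 0, 1]], [0, [0, 0, -1], [0, 0, 0]], [0, [0, 0, -1], [0, 0, 0]], [0, [0, 0, -0.6], [0, 0, 0]], [0, [0, 0, 0], [0, 0, 0]], [0, [0, 0, 0], [0, 0, 0]], [0, [0, 0, 0], [0, 0, 0]]])

```text
time_s: 2.6
ee_pos: [515.3, -288.6, 91.2]
ee_rot: [179.9, -0.0, 37.4]
force: [0.1, 0.2, -0.2]
gripper_width: 0.2
gripper_force: 0.0
```

```bash
python3 - <<'E'
from h import *
print(state()['ee_pos'],state()['ee_rot'],state()['force'])
im=grab_frame('side'); cv2.imwrite('pics/s1.png',cv2.resize(im[85:205,310:470],None,fx=4,fy=4,interpolation=cv2.INTER_CUBIC))
E
```

```text
[ 515.28224158 -288.5559537    91.1589471 ] [ 1.79885427e+02 -3.60132913e-02  3.73845777e+01] [ 0.1201204   0.15303894 -0.20182402]
```

View pics/s1.png

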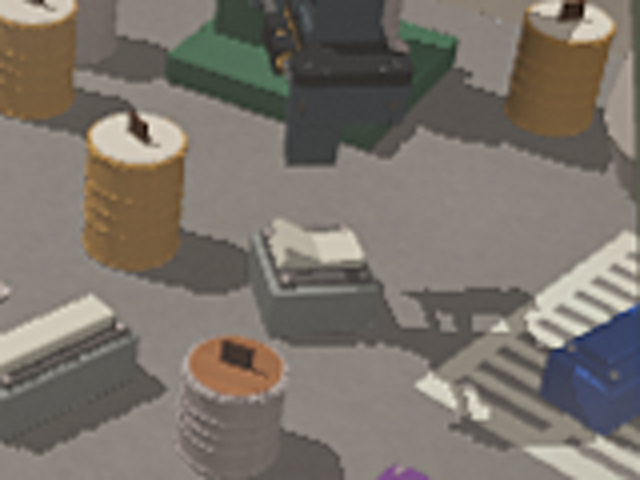

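The fingertips are at crop (312,163), i.e. px (388,126), above the rocker's raised half at crop (288,240). I'll check that against the projection.

```bash
python3 - <<'E'
from h import *
e=state()['ee_pos'];print(proj('side',e),proj('side',[*e[:2],61]),proj('side',[515+12,-288+9,91]),proj('side',[515-12,-288-9,91]))
E
```

```text
[385.4 134.4] [384.2 143.2] [380.3 134.8] [390.7 134.7]
```

```bash
python3 - <<'E'
from h import *
s=grab_frame('side'); t=grab_frame('top')
a=cv2.resize(s[80:170,350:430],None,fx=5,fy=5,interpolation=cv2.INTER_CUBIC)
b=cv2.resize(t[170:260,390:470],None,fx=5,fy=5,interpolation=cv2.INTER_CUBIC)
print(proj('top',state()['ee_pos']),state()['ee_pos'])
cv2.imwrite('pics/s2.png',np.hstack([a,b]))
E
```

```text
[425.2 208.2] [ 515.63648866 -288.45098763   91.42855458]
```

View pics/s2.png

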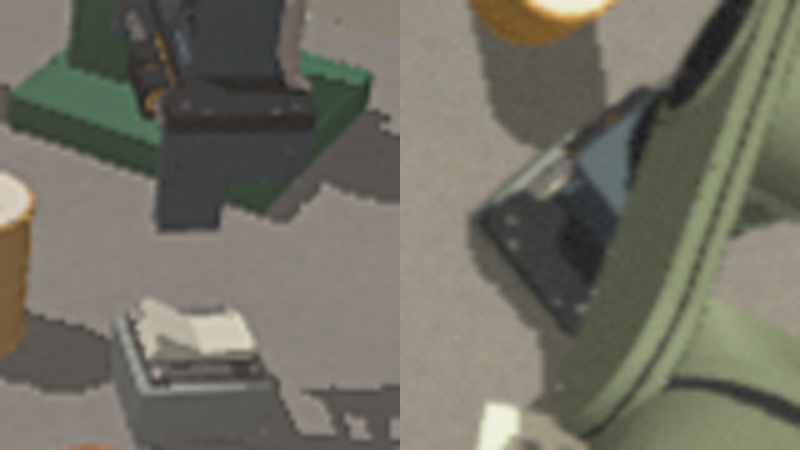

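```bash
python3 - <<'E'
from h import *
e=state()['ee_pos']
print('finger bottom ray z91',ray('side',387.6,126,91), 'near face proj', proj('side',[462,-217,170]),proj('top',[462,-217,170]),proj('top',[462,-217,200]))
K,R,t=cam('side');print(K.round(1),camera_info('side'))
for n in('top','side'):
  print(n,proj(n,[0,0,0]),proj(n,[210,-535,180]))
  print(state()['qpos'])
E
```

```text
finger bottom ray z91 [ 531.4 -332.6   91. ] near face proj [394.3 128.4] [407.1 225.9] [409.8 225.5]
[[446.2   0.  321.8]
 [  0.  446.2 198.2]
 [  0.    0.    1. ]] {'fx': 446.1653489256442, 'fy': 446.1653489256442, 'cx': 321.770866801946, 'cy': 198.18973842107818, 'rvec': array([ 0.79243737, -2.56407276,  1.154708  ]), 'tvec': array([448.4373712 , 240.69251773, 953.31610794])}
top [324.5 384.9] [532.9 322.8]
[-3.03355595e+01  2.34719001e+01  9.51609842e+01 -4.92009511e-03
  6.11996594e+01  2.22640828e+01]
side [531.6 310.8] [526.7 103.4]
[-3.03355595e+01  2.34719001e+01  9.51609842e+01 -4.92009511e-03
  6.11996594e+01  2.22640828e+01]
```

```bash
python3 - <<'E'
from h import *
for z in(180,220,259,300,340): print(z,proj('top',[210,-535,z]),proj('side',[210,-535,z]))
for p in((474,318),(567,367),(592,325)): print('plate',ray('side',*p,10))
t=cv2.imread('pics/top0.png');s=cv2.imread('pics/side0.png')
a=cv2.resize(t[290:400,500:640],None,fx=3,fy=3,interpolation=cv2.INTER_CUBIC)
b=cv2.resize(s[200:380,440:630],None,fx=2,fy=2,interpolation=cv2.INTER_CUBIC)
b=b[:330]; b=cv2.copyMakeBorder(b,0,330-b.shape[0],0,0,cv2.BORDER_CONSTANT)
cv2.imwrite('pics/s3.png',np.hstack([a,b]))
E
```

```text
180 [532.9 322.8] [526.7 103.4]
220 [541.5 325.9] [531.4  90.5]
259 [550.7 329.3] [536.3  77.4]
300 [561.1 333.1] [541.6  63. ]
340 [572.2 337.1] [547.   48.2]
plate [96.  95.5 10. ]
plate [-88.1  99.1  10. ]
plate [-111.5  -27.4   10. ]
```

View pics/s3.png

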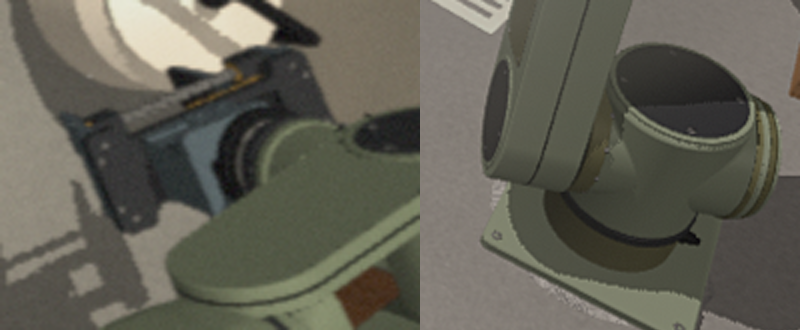

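Both views agree that the gripper looks about 25 mm higher than reported, while its lateral position matches. I'll descend in small steps and watch the force.

Emit:
move_arm(motion=[[0, [0.1, 0, -0.4], [0, 0, 0]], [0, [0, 0, -0.4], [0, 0, 0]], [0, [0, 0, 0], [0, 0, 0]], [0, [0, 0, 0], [0, 0, 0]]])

```text
time_s: 3.08
ee_pos: [516.7, -287.3, 68.7]
ee_rot: [-179.9, 0.1, 37.4]
force: [0.3, 0.6, 0.5]
gripper_width: -0.0
gripper_force: 0.0
```

```bash
python3 - <<'E'
from h import *
e=state()['ee_pos'];s=grab_frame('side')
print(e,state()['force'],proj('side',e))
cv2.imwrite('pics/s4.png',cv2.resize(s[100:170,350:430],None,fx=7,fy=7,interpolation=cv2.INTER_CUBIC))
E
```

```text
[ 516.72218625 -287.30680758   68.66206777] [ 0.20339257  0.31715897 -0.21211978] [383.9 141.1]
```

View pics/s4.png

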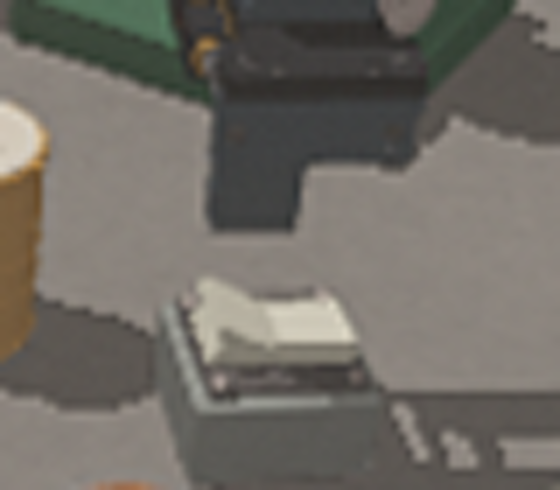

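The fingertip's bottom is at px (386,133), in line with the raised half but still clear above it, so I'll keep lowering.

Emit:
move_arm(motion=[[0, [0, 0, -0.2], [0, 0, 0]], [0, [0, 0, -0.2], [0, 0, 0]], [0, [0, 0, 0], [0, 0, 0]], [0, [0, 0, 0], [0, 0, 0]]])

```text
time_s: 3.47
ee_pos: [517.2, -287.7, 59.4]
ee_rot: [-180.0, 0.0, 37.4]
force: [-0.0, 0.1, 0.2]
gripper_width: 0.4
gripper_force: 0.0
```

```bash
cat >> h.py <<'E'
def chk(name):
    e=state()['ee_pos'];s=grab_frame('side');print(e,state()['force'].round(2),proj('side',e))
    cv2.imwrite(f'pics/{name}.png',s); return s
E
python3 - <<'E'
from h import *
s=chk('r1'); o=cv2.imread('pics/side0.png')
# rocker region change, fingertip bottom row
hs=cv2.cvtColor(s,cv2.COLOR_BGR2HSV); ho=cv2.cvtColor(o,cv2.COLOR_BGR2HSV)
for u in(380,383,386,389,392): print(u,hs[126:152,u,2].tolist())
E
```

```text
[ 517.18101534 -287.66402699   59.42888276] [ 0.78  0.68 -0.54] [383.5 143.6]
380 [68, 71, 68, 63, 64, 65, 66, 66, 64, 80, 127, 141, 138, 153, 183, 186, 184, 185, 185, 185, 187, 189, 191, 192, 176, 137]
383 [67, 67, 65, 68, 66, 68, 67, 66, 61, 80, 130, 144, 141, 137, 142, 167, 186, 182, 182, 183, 180, 154, 120, 125, 129, 122]
386 [66, 66, 64, 67, 67, 66, 67, 66, 61, 80, 128, 139, 137, 139, 137, 129, 130, 177, 183, 183, 175, 148, 142, 124, 130, 124]
389 [68, 65, 66, 67, 68, 68, 68, 67, 57, 93, 145, 138, 139, 138, 136, 122, 113, 181, 212, 205, 205, 189, 130, 135, 131, 120]
392 [60, 63, 71, 76, 100, 115, 121, 136, 133, 136, 140, 136, 136, 139, 141, 126, 127, 194, 210, 207, 209, 197, 127, 135, 134, 121]
```

Emit:
move_arm(motion=[[0, [0, 0, -0.2], [0, 0, 0]], [0, [0, 0, -0.2], [0, 0, 0]], [0, [0, 0, 0], [0, 0, 0]], [0, [0, 0, 0], [0, 0, 0]]])

```text
time_s: 3.85
ee_pos: [517.2, -287.6, 49.3]
ee_rot: [-179.9, 0.0, 37.4]
force: [0.6, 0.3, -0.2]
gripper_width: 0.3
gripper_force: 0.0
```

```bash
python3 - <<'E'
from h import *
s=chk('r2')
t=grab_frame('top');cv2.imwrite('pics/r2t.png',t)
a=cv2.resize(s[105:165,350:420],None,fx=5,fy=5,interpolation=cv2.INTER_CUBIC)
b=cv2.resize(t[180:240,390:460],None,fx=5,fy=5,interpolation=cv2.INTER_CUBIC)
cv2.imwrite('pics/s5.png',np.hstack([a,b]))
E
```

```text
[ 517.15085509 -287.62770626   49.34239652] [-0.38 -0.64 -0.38] [383.1 146.5]
```

View pics/s5.png

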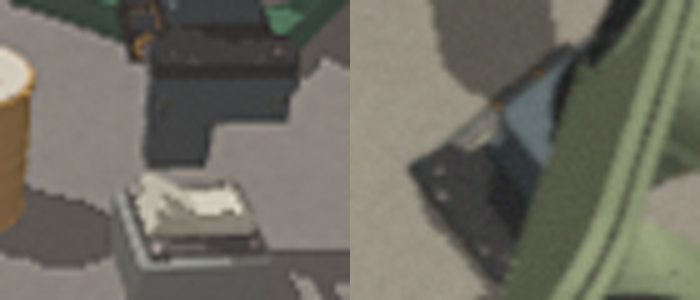

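```bash
python3 - <<'E'
from h import *
for z in(128,155,180,210): print(z,proj('top',[464,-216,z]))
for (a,b) in ((38,0),(-38,0)):
  c=np.array([464,-216])+a*np.array([.795,.607])
  print([ (z,proj('top',[*c,z]).tolist(),proj('side',[*c,z]).tolist()) for z in(128,155,180)])
E
```

```text
128 [403.2 225.8]
155 [405.4 225.4]
180 [407.6 225. ]
210 [410.4 224.5]
[(128, [394.6, 214.9], [377.3, 141.9]), (155, [396.7, 214.2], [378.4, 133.4]), (180, [398.6, 213.6], [379.4, 125.3])]
[(128, [411.8, 236.8], [405.5, 141.4]), (155, [414.3, 236.6], [407.0, 132.9]), (180, [416.7, 236.5], [408.4, 124.8])]
```

Both views agree: x,y are right to a few mm, but the tool is about 30 mm higher than reported. I'll shift slightly outward from the pivot and descend by touch.

Emit:
move_arm(motion=[[0, [0.25, 0.2, 0], [0, 0, 0]], [0, [0, 0, -0.2], [0, 0, 0]], [0, [0, 0, -0.2], [0, 0, 0]], [0, [0, 0, -0.2], [0, 0, 0]], [0, [0, 0, 0], [0, 0, 0]], [0, [0, 0, 0], [0, 0, 0]]])

```text
time_s: 4.45
ee_pos: [523.2, -282.6, 34.2]
ee_rot: [-179.9, 0.0, 37.4]
force: [0.0, -0.1, 0.6]
gripper_width: 0.7
gripper_force: 0.0
```

```bash
python3 - <<'E'
from h import *
s=chk('r3')
hs=cv2.cvtColor(s,cv2.COLOR_BGR2HSV)
for v in range(134,156): print(v,hs[v,374:404:2,2].tolist())
E
```

```text
[ 523.22739477 -282.58777522   34.17601471] [-0.01  0.27 -0.52] [379.9 150.8]
134 [146, 75, 63, 68, 67, 66, 65, 63, 94, 98, 96, 96, 97, 103, 104]
135 [145, 76, 64, 67, 66, 62, 64, 58, 145, 147, 145, 144, 147, 147, 144]
136 [147, 73, 65, 65, 67, 66, 68, 63, 142, 139, 140, 139, 141, 143, 139]
137 [146, 73, 67, 68, 67, 66, 66, 73, 140, 135, 138, 139, 139, 141, 139]
138 [144, 69, 68, 66, 67, 67, 65, 79, 141, 136, 136, 138, 138, 141, 141]
139 [144, 68, 65, 66, 68, 66, 67, 97, 141, 139, 138, 136, 138, 138, 140]
140 [145, 65, 66, 66, 66, 68, 65, 110, 141, 143, 137, 135, 142, 137, 139]
141 [147, 75, 63, 63, 63, 63, 60, 99, 129, 127, 100, 118, 137, 136, 138]
142 [142, 82, 82, 66, 70, 86, 82, 114, 118, 72, 109, 125, 121, 137, 138]
143 [139, 78, 151, 87, 116, 131, 155, 180, 188, 118, 190, 172, 126, 140, 139]
144 [155, 92, 197, 107, 144, 139, 182, 209, 218, 144, 190, 215, 155, 137, 138]
145 [150, 88, 198, 112, 137, 137, 131, 185, 214, 166, 124, 212, 183, 129, 139]
146 [144, 86, 189, 95, 140, 138, 135, 142, 200, 156, 127, 211, 220, 123, 139]
147 [141, 106, 192, 103, 142, 136, 138, 134, 127, 132, 133, 187, 204, 120, 139]
148 [126, 120, 173, 110, 128, 128, 135, 137, 135, 136, 135, 130, 129, 132, 139]
149 [103, 133, 115, 135, 135, 127, 127, 132, 138, 137, 136, 135, 134, 122, 139]
150 [95, 158, 102, 183, 127, 130, 130, 130, 135, 134, 134, 134, 133, 127, 137]
151 [97, 150, 91, 137, 122, 124, 124, 121, 123, 121, 121, 119, 120, 96, 128]
152 [99, 143, 93, 103, 93, 88, 87, 74, 87, 76, 78, 63, 62, 75, 101]
153 [99, 140, 109, 113, 108, 83, 77, 69, 67, 69, 68, 70, 68, 105, 86]
154 [100, 125, 133, 138, 124, 104, 104, 84, 72, 70, 70, 71, 70, 93, 76]
155 [99, 99, 157, 107, 87, 89, 86, 80, 72, 67, 71, 72, 70, 70, 76]
```

Emit:
move_arm(motion=[[0, [0, 0, -0.2], [0, 0, 0]], [0, [0, 0, -0.1], [0, 0, 0]], [0, [0, 0, 0], [0, 0, 0]], [0, [0, 0, 0], [0, 0, 0]]])

```text
time_s: 4.83
ee_pos: [523.7, -282.9, 27.3]
ee_rot: [180.0, 0.0, 37.4]
force: [0.6, 0.7, 1.0]
gripper_width: 0.3
gripper_force: 0.4
```

```bash
python3 - <<'E'
from h import *
for i in range(3): s=chk('r4')
hs=cv2.cvtColor(s,cv2.COLOR_BGR2HSV)
for v in range(138,156): print(v,hs[v,374:404:2,2].tolist())
E
```

```text
[ 523.71727481 -282.91701437   27.3365204 ] [-0.82 -0.59  0.22] [379.6 152.6]
[ 523.63127191 -282.93255706   27.38016757] [-0.15 -0.52  0.81] [379.6 152.6]
[ 523.54784107 -282.90808001   27.32467592] [ 0.13 -0.17  0.73] [379.6 152.6]
138 [144, 66, 66, 66, 67, 67, 67, 78, 144, 140, 138, 140, 140, 142, 142]
139 [145, 64, 66, 68, 67, 67, 66, 97, 142, 140, 138, 136, 138, 139, 141]
140 [142, 65, 67, 68, 66, 67, 67, 111, 142, 140, 131, 133, 139, 137, 139]
141 [133, 65, 65, 66, 68, 65, 65, 101, 124, 136, 138, 119, 137, 136, 139]
142 [133, 64, 67, 67, 66, 66, 63, 119, 81, 166, 194, 141, 135, 137, 138]
143 [143, 63, 64, 64, 63, 61, 54, 186, 131, 195, 219, 163, 133, 139, 139]
144 [157, 64, 67, 73, 71, 69, 74, 218, 142, 120, 218, 186, 130, 139, 138]
145 [151, 81, 110, 111, 116, 115, 125, 199, 160, 125, 204, 210, 130, 139, 139]
146 [145, 91, 164, 130, 146, 144, 140, 131, 129, 129, 123, 125, 131, 135, 138]
147 [142, 110, 161, 128, 142, 140, 139, 139, 132, 133, 132, 132, 134, 136, 139]
148 [126, 121, 79, 158, 142, 136, 139, 140, 134, 135, 133, 134, 133, 133, 139]
149 [102, 134, 71, 135, 125, 129, 134, 138, 135, 134, 135, 132, 129, 122, 140]
150 [94, 159, 74, 119, 128, 129, 130, 131, 134, 132, 124, 122, 109, 92, 139]
151 [95, 150, 99, 143, 122, 124, 124, 120, 125, 121, 94, 80, 62, 61, 130]
152 [98, 143, 96, 106, 86, 87, 87, 75, 87, 63, 65, 69, 68, 80, 104]
153 [99, 141, 109, 113, 93, 76, 76, 70, 69, 69, 71, 72, 70, 108, 88]
154 [99, 124, 134, 138, 125, 104, 104, 84, 72, 72, 70, 70, 68, 93, 77]
155 [97, 100, 158, 107, 87, 89, 87, 81, 72, 68, 69, 72, 70, 70, 74]
```

The rocker is moving, which confirms the height offset. Continuing down.

Emit:
move_arm(motion=[[0, [0, 0, -0.1], [0, 0, 0]], [0, [0, 0, -0.1], [0, 0, 0]], [0, [0, 0, 0], [0, 0, 0]], [0, [0, 0, 0], [0, 0, 0]]])

```text
time_s: 5.32
ee_pos: [523.3, -282.8, 22.0]
ee_rot: [-180.0, 0.0, 37.4]
force: [0.1, -0.4, 0.1]
gripper_width: 0.3
gripper_force: 0.2
```

Emit:
move_arm(motion=[[0, [0, 0, -0.1], [0, 0, 0]], [0, [0, 0, 0], [0, 0, 0]], [0, [0, 0, 0], [0, 0, 0]]])

```text
time_s: 5.57
ee_pos: [523.2, -282.8, 19.5]
ee_rot: [-180.0, 0.0, 37.4]
force: [-0.1, -0.0, -0.4]
gripper_width: 0.4
gripper_force: 0.0
```

Emit:
move_arm(motion=[[0, [0, 0, -0.08], [0, 0, 0]], [0, [0, 0, 0], [0, 0, 0]], [0, [0, 0, 0], [0, 0, 0]]])

```text
time_s: 5.82
ee_pos: [523.4, -282.8, 17.6]
ee_rot: [-180.0, 0.0, 37.4]
force: [0.9, 0.4, 0.4]
gripper_width: 0.8
gripper_force: 0.0
```

```bash
python3 - <<'E'
from h import *
s=chk('r5')
hs=cv2.cvtColor(s,cv2.COLOR_BGR2HSV)
for v in range(130,156): print(v,hs[v,374:404:2,2].tolist())
E
```

```text
[ 523.42439364 -282.81598796   17.6064643 ] [ 0.53 -0.05 -0.37] [379.3 155.3]
130 [147, 62, 53, 54, 55, 54, 55, 55, 54, 53, 54, 55, 54, 54, 55]
131 [147, 68, 58, 56, 61, 58, 59, 60, 60, 61, 62, 64, 61, 63, 62]
132 [147, 69, 68, 69, 70, 69, 69, 69, 69, 70, 68, 69, 68, 69, 67]
133 [147, 64, 68, 69, 67, 68, 68, 67, 69, 68, 68, 68, 69, 68, 65]
134 [145, 64, 67, 66, 68, 66, 68, 68, 68, 67, 68, 69, 66, 67, 63]
135 [133, 63, 73, 68, 68, 69, 68, 67, 66, 68, 67, 67, 67, 71, 60]
136 [131, 62, 70, 66, 67, 67, 67, 68, 67, 67, 68, 67, 67, 72, 60]
137 [121, 65, 69, 69, 67, 68, 67, 67, 66, 67, 67, 67, 67, 67, 64]
138 [131, 64, 65, 69, 67, 67, 68, 66, 63, 64, 66, 61, 61, 61, 77]
139 [130, 63, 66, 66, 67, 68, 68, 74, 85, 83, 77, 119, 104, 97, 111]
140 [131, 65, 67, 65, 65, 65, 66, 102, 127, 169, 111, 168, 168, 145, 144]
141 [134, 65, 68, 67, 67, 68, 66, 97, 168, 221, 119, 118, 163, 137, 139]
142 [135, 64, 67, 68, 67, 66, 66, 77, 210, 218, 132, 121, 124, 138, 139]
143 [133, 66, 66, 67, 68, 67, 64, 121, 208, 219, 153, 123, 122, 139, 138]
144 [125, 65, 68, 67, 67, 68, 62, 123, 192, 204, 116, 124, 124, 139, 139]
145 [124, 65, 68, 67, 68, 66, 62, 126, 116, 115, 122, 124, 124, 137, 140]
146 [137, 58, 65, 61, 60, 59, 54, 133, 122, 123, 124, 124, 128, 131, 140]
147 [147, 77, 66, 81, 81, 81, 86, 133, 125, 125, 125, 129, 127, 122, 140]
148 [129, 113, 89, 127, 129, 130, 141, 140, 125, 125, 128, 127, 100, 95, 140]
149 [105, 127, 80, 154, 141, 142, 140, 138, 127, 129, 127, 99, 64, 68, 143]
150 [95, 161, 57, 172, 136, 137, 138, 136, 132, 124, 100, 65, 69, 67, 140]
151 [96, 152, 71, 149, 123, 122, 123, 124, 124, 90, 66, 70, 69, 64, 130]
152 [99, 144, 95, 108, 106, 94, 87, 90, 81, 65, 71, 71, 71, 81, 103]
153 [100, 140, 109, 110, 107, 83, 78, 66, 70, 72, 71, 73, 70, 108, 89]
154 [99, 124, 134, 137, 123, 103, 105, 72, 70, 72, 69, 71, 69, 93, 77]
155 [98, 100, 158, 108, 87, 90, 88, 68, 69, 69, 70, 71, 70, 70, 74]
```

Emit:
move_arm(motion=[[0, [0, 0, -0.06], [0, 0, 0]], [0, [0, 0, 0], [0, 0, 0]], [0, [0, 0, 0], [0, 0, 0]]])

```text
time_s: 6.12
ee_pos: [523.6, -282.9, 17.2]
ee_rot: [180.0, 0.0, 37.4]
force: [-0.3, -0.2, 5.1]
gripper_width: -0.1
gripper_force: 2.7
```

Emit:
move_arm(motion=[[0, [0, 0, -0.06], [0, 0, 0]], [0, [0, 0, 0], [0, 0, 0]], [0, [0, 0, 0], [0, 0, 0]]])

```text
time_s: 6.37
ee_pos: [523.7, -283.0, 17.1]
ee_rot: [179.9, -0.0, 37.4]
force: [-3.9, 1.4, 14.4]
gripper_width: 0.4
gripper_force: 6.7
```

The stop has been reached (14 N at reported z 17.1 against a true 51, so the offset is 34 mm). Lifting now, and travelling above the plunger.

Emit:
move_arm(motion=[[0, [0, 0, 1], [0, 0, 0]], [0, [0, 0, 1], [0, 0, 0]], [0, [0, 0, 1], [0, 0, 0]], [0, [0, 0, 1], [0, 0, 0]], [0, [0, 0, 0.5], [0, 0, 0]], [0, [-0.2, 0.96, 0], [0, 0, 0]], [0, [-0.2, 0.96, 0], [0, 0, 0]], [0, [-0.2, 0.96, 0], [0, 0, 0]], [0, [-0.2, 0.96, 0], [0, 0, 0]], [0, [-0.2, 0.96, 0], [0, 0, 0]], [0, [-0.2, 0.96, 0], [0, 0, 0]], [0, [-0.2, 0.96, 0], [0, 0, 0]], [0, [-0.2, 0.96, 0], [0, 0, 0]], [0, [-0.2, 0.96, 0], [0, 0, 0]], [0, [-0.2, 0.96, 0], [0, 0, 0]], [0, [-0.2, 0.96, 0], [0, 0, 0]], [0, [-0.2, 0.96, 0], [0, 0, 0]], [0, [-0.2, 0.96, 0], [0, 0, 0]], [0, [-0.2, 0.96, 0], [0, 0, 0]], [0, [-0.2, 0.96, 0], [0, 0, 0]]])

```text
time_s: 8.03
ee_pos: [448.2, 78.2, 127.4]
ee_rot: [180.0, 0.0, 37.4]
force: [0.3, 0.0, -0.1]
gripper_width: 0.5
gripper_force: 0.0
```

Emit:
move_arm(motion=[[0, [0, 0, -0.7], [0, 0, 0]], [0, [0, 0, -0.7], [0, 0, 0]], [0, [0, 0, 0], [0, 0, 0]], [0, [0, 0, 0], [0, 0, 0]], [0, [0, 0, 0], [0, 0, 0]]])

```text
time_s: 8.45
ee_pos: [449.3, 77.1, 93.0]
ee_rot: [180.0, -0.1, 37.4]
force: [0.1, -0.0, 0.5]
gripper_width: 0.9
gripper_force: 0.0
```

```bash
python3 - <<'E'
from h import *
s=chk('p1'); t=grab_frame('top'); cv2.imwrite('pics/p1t.png',t)
e=state()['ee_pos']; print('true-ish',proj('side',e+[0,0,34]))
a=cv2.resize(s[120:180,350:430],None,fx=5,fy=5,interpolation=cv2.INTER_CUBIC)
b=cv2.resize(s[170:260,290:410],None,fx=4,fy=4,interpolation=cv2.INTER_CUBIC)[:, :400]
cv2.imwrite('pics/s6.png',np.vstack([a,b]))
E
```

```text
[449.33925423  77.05132079  93.03305432] [-0.52 -0.35 -0.13] [336.7 216. ]
true-ish [337.2 205. ]
```

View pics/s6.png

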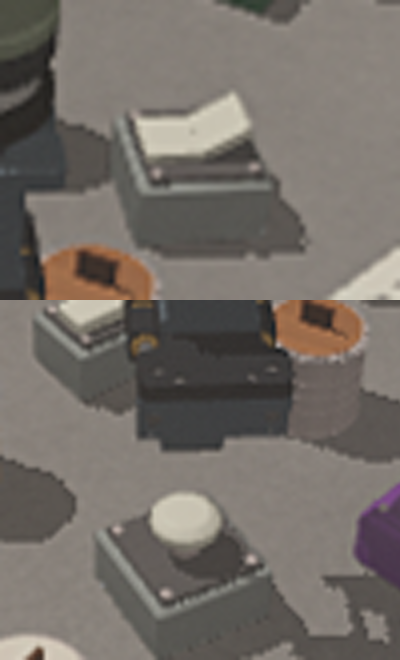

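The rocker is now tipped over (its other half stands up at crop (235,115)). The fingertips are in line with the plunger head at px (336,222). Descending.

Emit:
move_arm(motion=[[0, [0, 0, -0.7], [0, 0, 0]], [0, [0, 0, -0.7], [0, 0, 0]], [0, [0, 0, -0.4], [0, 0, 0]], [0, [0, 0, -0.2], [0, 0, 0]], [0, [0, 0, -0.2], [0, 0, 0]], [0, [0, 0, -0.2], [0, 0, 0]], [0, [0, 0, 0], [0, 0, 0]], [0, [0, 0, 0], [0, 0, 0]]])

```text
time_s: 9.22
ee_pos: [449.4, 77.3, 32.7]
ee_rot: [180.0, -0.1, 37.4]
force: [0.3, -0.4, 0.5]
gripper_width: 0.5
gripper_force: 0.0
```

Emit:
move_arm(motion=[[0, [0, 0, -0.1], [0, 0, 0]], [0, [0, 0, -0.1], [0, 0, 0]], [0, [0, 0, 0], [0, 0, 0]], [0, [0, 0, 0], [0, 0, 0]]])

```text
time_s: 9.55
ee_pos: [449.6, 77.3, 27.6]
ee_rot: [179.9, -0.1, 37.4]
force: [0.4, -0.1, 2.1]
gripper_width: 0.5
gripper_force: 1.0
```

Emit:
move_arm(motion=[[0, [0, 0, -0.1], [0, 0, 0]], [0, [0, 0, 0], [0, 0, 0]], [0, [0, 0, 0], [0, 0, 0]], [0, [0, 0, 0], [0, 0, 0]]])

```text
time_s: 9.88
ee_pos: [449.7, 77.4, 26.9]
ee_rot: [179.9, -0.1, 37.4]
force: [-3.8, 0.1, 18.3]
gripper_width: 0.3
gripper_force: 9.3
```

Emit:
move_arm(motion=[[0, [0, 0, -0.08], [0, 0, 0]], [0, [0, 0, 0], [0, 0, 0]], [0, [0, 0, 0], [0, 0, 0]], [0, [0, 0, 0], [0, 0, 0]]])

```text
time_s: 10.22
ee_pos: [449.9, 77.4, 26.6]
ee_rot: [179.9, -0.2, 37.4]
force: [-6.7, -2.1, 34.9]
gripper_width: 0.4
gripper_force: 17.2
```

The plunger is at its stop (35 N, true z ≈ 60.6). Lifting and travelling to above the bar, turning the tool in line with it.

Emit:
move_arm(motion=[[0, [0, 0, 1], [0, 0, 0]], [0, [0, 0, 1], [0, 0, 0]], [0, [0, 0, 1], [0, 0, 0]], [0, [0, 0, 1], [0, 0, 0]], [0, [0.79, -0.88, 0], [0, 0, 1]], [0, [0.79, -0.88, 0], [0, 0, 1]], [0, [0.79, -0.88, 0], [0, 0, 1]], [0, [0.79, -0.88, 0], [0, 0, 1]], [0, [0.79, -0.88, 0], [0, 0, 1]], [0, [0.79, -0.88, 0], [0, 0, 1]], [0, [0.79, -0.88, 0], [0, 0, 1]], [0, [0.79, -0.88, 0], [0, 0, 1]], [0, [0, 0, 0], [0, 0, 0]], [0, [0, 0, 0], [0, 0, 0]], [0, [0, 0, -0.9], [0, 0, 0]], [0, [0, 0, -0.9], [0, 0, 0]], [0, [0, 0, 0], [0, 0, 0]], [0, [0, 0, 0], [0, 0, 0]]])

```text
time_s: 11.72
ee_pos: [604.9, -97.7, 76.9]
ee_rot: [-179.8, 0.0, 69.4]
force: [1.1, -0.0, 1.3]
gripper_width: 0.3
gripper_force: 0.0
```

```bash
python3 - <<'E'
from h import *
s=chk('b1'); e=state()['ee_pos']; print(proj('side',e+[0,0,34]),proj('side',[607.5,-99.5,55]))
a=cv2.resize(s[110:200,270:370],None,fx=4,fy=4,interpolation=cv2.INTER_CUBIC)
b=cv2.resize(s[180:270,290:390],None,fx=4,fy=4,interpolation=cv2.INTER_CUBIC)
cv2.imwrite('pics/s7.png',np.hstack([a,b]))
E
```

```text
[604.89557377 -97.69847194  76.9136269 ] [-0.34 -0.32  0.78] [322.5 160.4]
[322.4 149.5] [321.9 166.1]
```

View pics/s7.png

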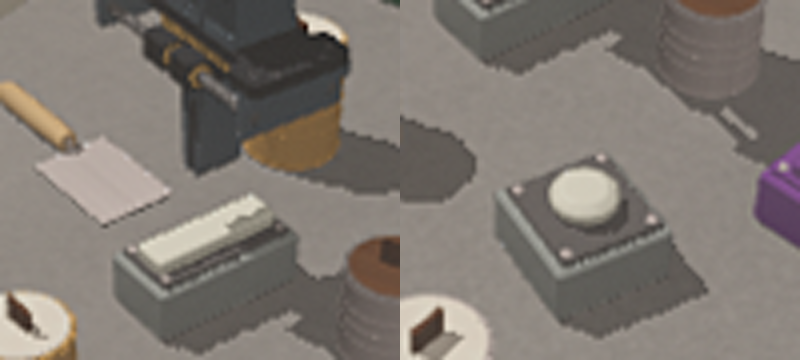

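The plunger head sits low on its box, so it is in. The fingertips at crop (212,165) line up with the bar's centre. Pressing the bar.

Emit:
move_arm(motion=[[0, [0.1, -0.05, -0.7], [0, 0, 0]], [0, [0, 0, -0.7], [0, 0, 0]], [0, [0, 0, -0.5], [0, 0, 0]], [0, [0, 0, -0.2], [0, 0, 0]], [0, [0, 0, -0.2], [0, 0, 0]], [0, [0, 0, -0.1], [0, 0, 0]], [0, [0, 0, 0], [0, 0, 0]], [0, [0, 0, 0], [0, 0, 0]]])

```text
time_s: 12.43
ee_pos: [609.9, -99.9, 19.2]
ee_rot: [179.9, -0.0, 69.4]
force: [-0.7, 0.9, 4.1]
gripper_width: 0.4
gripper_force: 1.5
```

Emit:
move_arm(motion=[[0, [0, 0, -0.08], [0, 0, 0]], [0, [0, 0, 0], [0, 0, 0]], [0, [0, 0, 0], [0, 0, 0]], [0, [0, 0, 0], [0, 0, 0]]])

```text
time_s: 12.77
ee_pos: [609.9, -99.9, 16.4]
ee_rot: [179.9, -0.0, 69.4]
force: [-0.1, 1.8, 4.0]
gripper_width: 0.7
gripper_force: 2.1
```

Emit:
move_arm(motion=[[0, [0, 0, -0.1], [0, 0, 0]], [0, [0, 0, -0.06], [0, 0, 0]], [0, [0, 0, 0], [0, 0, 0]], [0, [0, 0, 0], [0, 0, 0]], [0, [0, 0, 0], [0, 0, 0]]])

```text
time_s: 13.18
ee_pos: [610.0, -99.9, 13.2]
ee_rot: [179.9, -0.0, 69.4]
force: [-0.5, 2.2, 9.3]
gripper_width: 0.7
gripper_force: 4.8
```

Emit:
move_arm(motion=[[0, [0, 0, -0.04], [0, 0, 0]], [0, [0, 0, 0], [0, 0, 0]], [0, [0, 0, 0], [0, 0, 0]], [0, [0, 0, 0], [0, 0, 0]]])

```text
time_s: 13.52
ee_pos: [610.0, -99.9, 13.1]
ee_rot: [179.9, -0.0, 69.4]
force: [-3.1, 2.2, 14.4]
gripper_width: 0.2
gripper_force: 7.3
```

The bar is at its stop (reported 13.1, true 47) with 14 N. Handing in.

```bash
python3 -c "
from workcell import *
print(job_done())"
```

```text
the job is handed in; nothing more can be done
None
```

I tipped the rocker over, pushed the plunger fully in and handed the job in at about 13.5 s with the bar held at its stop under about 14 N; I never went near the square key and saw no loose item disturbed, and no verdict came back.

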